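Present the bearing ball tray at the waiting fixture

TASK

One of the two fixtures still has the orange dummy ball in its cup and is waiting for its steel ball. Pick up the plywood tray with the loose steel ball in its pocket, carry it there without touching the ball or letting it roll out over the pocket rim, and finish still holding the tray in the gripper, level and still, centred about 10 cm above that fixture's green pad, so that a fitter can take the ball. Leave the balls in the cups and everything else on the bench where they are.

Things in the scene. Friction and masses are not known exactly. Their poses are not given: they have to be found in the camera images.
- tray: loose plywood tray (all sizes in mm), 170 (x) x 100 (y), border 13 high, about 0.3 kg, balanced about its middle. Origin: centre of underside, z up. In its middle an upright red grip fin, 44 long (x), 14 thick (y), top 68 above the underside: pinch it across its thickness, along the tray's y. Ball pocket at the +x end; fixed brass bush, 24 diameter, top 24 above the underside, at the -x end
- pocket (a point): centre of the tray's black ball pocket, given at the height of the resting ball's centre: 53 from the tray's middle along its +x, 20.5 above its underside. The pocket is flat-floored, 32 inner diameter, with a rim only 4 high, so the ball rolls a few mm about in it and leaves if the tray is tipped far or jerked
- ball_center (a point): centre of the loose steel ball, 25 diameter, 64 g, that lies in the tray's pocket
- fixture_left: grey assembly fixture fixed to the bench on the robot's left (+y), base 230 (own x) x 100 (y) x 12 high; origin under its middle. A round green pad (80 diameter) lies on its -x end (nearer the robot), a dark steel post with a ball cup stands at its +x end, cup rim 68 above the bench, a 25 ball in it reaching up to 87
- fixture_right: the identical fixture on the robot's right (-y)
- pad_left (a point): centre of the top of the left fixture's green pad, 14 above the bench
- pad_right (a point): centre of the top of the right fixture's green pad, 14 above the bench
- cup_left (a point): centre of whatever ball sits in the left fixture's cup, 120 from the pad, 74.5 above the bench
- cup_right (a point): the same for the right fixture
- dummy_center (a point): centre of the orange plastic dummy ball, 25 diameter, loose in the cup of one fixture (left or right, it varies): that fixture is still waiting for its steel ball
- fitted_center (a point): centre of the steel ball already fitted, 25 diameter, loose in the cup of the other fixture
- wrench: steel open-ended wrench, 170 long, lying flat beyond the tray; origin under its middle (bystander)
- roller: upright steel roller, 32 diameter x 45 high; origin at the centre of its underside (bystander)
- collar: brass collar lying flat, 52 outer diameter, 30 bore, 18 high; origin at the centre of its underside (bystander)
- oil: yellow grease jar with red cap, 56 diameter x 70 high, far on the right; origin at the centre of its underside (bystander)
- mallet: hammer, 260 long, lying on the far right; origin under its middle (bystander)
- offcut: wood offcut 120 x 50 x 30, far on the left; origin at the centre of its underside (bystander)
- driver: screwdriver, 200 long, lying on the far left; origin under its middle (bystander)
- ball: the loose steel ball itself (its frame turns as it rolls; use ball_center)
Mind the look-alikes: they are no part of the job. Leave any purple or turquoise look-alike of the tray alone. What is shaped like the fixture_left but pink is not meant.

How it is judged:
On the way:
1. the tray is lifted clear of the bench with the ball in its pocket (height (world z) of tray above 0.03 m and contact force between the fingers and tray above 1 N and distance between ball_center and pocket below 0.016 m), for 0.2 s.
At the end, for the whole second after the job is handed in: Gripper holds the tray: centred within 35 mm over the green pad of the fixture with the dummy ball in its cup, underside 70 to 180 mm above the bench, within 0.12 rad of level, slower than 30 mm/s, no fixture touched by it (under 0.3 N), ball within 16 mm of the pocket centre (((horizontal distance between tray and pad_left below 0.035 m and horizontal distance between dummy_center and cup_left below 0.015 m) or (horizontal distance between tray and pad_right below 0.035 m and horizontal distance between dummy_center and cup_right below 0.015 m)) and height (world z) of tray between 0.07 and 0.18 m and angle between tray's own z axis and vertical below 0.12 rad and distance between ball_center and pocket below 0.016 m and linear speed of tray below 0.03 m/s and contact force between the fingers and tray above 1 N and contact force between tray and fixture_left below 0.3 N and contact force between tray and fixture_right below 0.3 N); the arm keeps its last pose, push and grip.
It fails at once if the ball leaves the tray's pocket (distance between ball_center and pocket above 0.02 m).
It fails at once if the fingers touch the loose ball (contact force between the fingers and ball above 0.5 N).
It fails at once if a ball is knocked out of its cup (distance of any of dummy_center, fitted_center from where it was at the start of the episode above 0.015 m).
It fails at once if a bystander is moved by more than 30 mm (distance of any of wrench, roller, collar, oil, mallet, offcut, driver from where it was at the start of the episode above 0.03 m).
It also fails if it takes over 40 s, if anything falls off the work surface, if the arm or the gripper's body presses on something with over 40 N, if the wrist force passes 120 N, or if a joint passes its speed limit or range.

ROBOT

A 6-joint arm with a two-finger parallel gripper is mounted at the origin on the work surface. World frame = base frame: x ahead of the robot, y to its left, z up, the work surface at z = 0. Lengths are in m, angles in rad, forces in N, time in s.
With the tool pointing down it reaches from about 0.3 to 0.775 m from the base axis. Payload 14.6 kg.
Tool frame: the origin (TCP) lies midway between the tips of the shut fingers; the grasp point (between the pads) lies 19 mm behind it (ctrl.grip_depth is the distance from the TCP to the grasp point, in m); z points along the fingers, x is the direction in which the jaws open and shut, and the axes are right-handed (so a half turn about z gives the same grasp; the last joint's range is limited). The gripper opens to 94 mm and grips with 3 to 60 N. Pads are 16 mm wide; open, the fingers measure 119 mm over their backs; the gripper's body (75 mm by 177 mm) begins 78 mm behind the grasp point.
Start: joints at [1.038, 0.3, 1.521, -0, 1.321, -0.067], TCP at [0.247, 0.491, 0.205] pointing down, gripper open.
Joint ranges: [-3.03, 3.03], [-0.79, 2.21], [0.23, 2.52], [-1.04, 4.18], [0, 3.07], [-2.55, 2.55]. Speed limits (rad/s): [2.22, 2.22, 2.57, 3.14, 3.14, 3.14].

INTERFACE

Orientations are given as [roll, pitch, yaw] about the fixed x, y, z axes, in that order (R = Rz(yaw) Ry(pitch) Rx(roll)).
In Python, from station import ctrl gives the robot as it stands.
- The arm moves only by the tool play_rows, never from a script. Its argument "steps" is a list that holds one entry, the list of rows, each a list of 7 numbers: the shift along the tool's x, y, z in cm, then the turn, a rotation vector about the tool's x, y, z in rad, then the opening, from 0 (shut) to 1 (fully open). In form: [[[x, y, z, ax, ay, az, hand], ...]]. A call has 1 to 20 rows; each row is the pose to reach, as a shift and turn from the pose measured when the call began, along the tool's axes at that moment; what a row does not reach only later rows make up. A row lasts 1/12 s, in which the tool goes at most 41.7 mm and 7.16 degrees, less where a joint would pass 70% of its speed; a pose out of reach is approached as far as the arm can. A call with a gripper value outside its range is refused whole. The fingers move at their own pace and stop on an object; "force" is the grip in N (left out, the last holds). Time passes only in rows, so rows that repeat a pose let the fingers close. It gives the time, the measured TCP pose, the force and the opening at its end, in the units of the state.
- ctrl.get_obs(): the state, without advancing time (a new reading comes with each control period).
- ctrl.camera(name): name is "side" or "top"; returns a dict with "frame" (384x512x3 uint8, blue, green, red), "fovy" (degrees; the focal length in pixels is half the picture's height over the tangent of half this angle, whatever the lens; pixels are square), "cx", "cy" (the principal point, pixels), "D" ([k1, k2, p1, p2, k3] as OpenCV has them; the pictures are not rectified), "world_to_cam" (4x4, takes a point from world to camera coordinates). Camera axes: x right, y up, looking along -z (the intrinsics and any distortion apply to the point x, -y, -z); pixel columns grow to the right and rows downward; lengths in m; the calibration is good to about 2 mm. A picture is of the moment at which its call begins. There is no depth.
- ctrl.hand_in(): hands the job in, once; it reports no verdict.
The state is a dict: "time_s": time; "qpos": joint angles; "joint_vel": joint speeds; "tau": joint torques, N m; "ee_pos": TCP position; "eef_rot": TCP orientation; "force": force on the tool from outside, world axes, zero at the start; "moment": the same for the moment, N m; "grip_width": finger opening in m.
Only numpy, scipy, OpenCV 4.12 (cv2) and the standard library are available. Lean on these libraries where they do the work, as an engineer would, in place of code of your own. Each camera call takes 0.05 s, during which the arm holds its last target. There are 200 camera calls.

## Working session

There is one attempt and no reset: what is moved stays moved. The work goes in short steps, Python scripts to look and compute and a tool call to move; the robot and the scene stay as the last step left them, time stands still between calls to the robot, and variables do not carry over. Pictures are saved under pics/ and viewed, about 8 in all and at most 12, crops included, and the job is handed in when it is done.

Besides the shell and the picture viewer there is one more tool, called after "Call:" as name(argument=value, ...), one argument or row to a line, values as JSON. play_rows: Moves the arm, as the interface text tells. Its arguments: {"type":"object","properties":{"steps":{"type":"array"},"force":{"type":"number"}},"required":["steps"]}

```bash
mkdir -p pics; cat > h.py <<'E'
import numpy as np,cv2
from station import ctrl
def cam(n,f):
    c=ctrl.camera(n); cv2.imwrite('pics/'+f,c['frame']); return c
def K(c):
    f=192/np.tan(np.radians(c['fovy'])/2); return np.array([[f,0,c['cx']],[0,f,c['cy']],[0,0,1.]])
def unp(c,uv,z):
    p=cv2.undistortPoints(np.array([[uv]],float),K(c),np.array(c['D'],float))[0,0]
    M=np.array(c['world_to_cam']);R=M[:3,:3];o=-R.T@M[:3,3]
    d=R.T@np.array([p[0],-p[1],-1]); return o+d*(z-o[2])/d[2]
def proj(c,P):
    M=np.array(c['world_to_cam']);q=M[:3,:3]@np.array(P)+M[:3,3]
    q=q*[1,-1,-1]; return cv2.projectPoints(q[None],np.zeros(3),np.zeros(3),K(c),np.array(c['D'],float))[0][0,0]
E
python3 - <<'E'
from h import *
import pickle
for n in('top','side'):
    c=cam(n,n+'0.png'); pickle.dump(c,open(n+'0.pkl','wb'))
    M=np.array(c['world_to_cam']); print(n,c['fovy'],c['D'],-M[:3,:3].T@M[:3,3])
    cv2.imwrite('pics/%s0b.png'%n,cv2.resize(c['frame'],(800,600),interpolation=cv2.INTER_CUBIC))
print(ctrl.get_obs())
E
```

```text
top 55.27269929910749 [0.02984352 0.         0.         0.         0.        ] [ 2.37055876e-01 -7.37066169e-04  1.23601165e+00]
side 57.09862234264944 [-0.08175216  0.          0.          0.          0.        ] [ 0.39735443 -1.00839133  0.71542248]
{'time_s': 0.1, 'qpos': array([ 1.03838248e+00,  3.00386183e-01,  1.52150732e+00, -7.79846213e-06,
        1.32068888e+00, -6.66269095e-02]), 'joint_vel': array([-0.0010549 , -0.0012775 , -0.00237665,  0.00110927,  0.00081469,
        0.00013237]), 'tau': array([ 7.53161476e-04, -5.32648444e+01, -3.53291309e+01,  7.08883186e-02,
        2.34241365e-02, -4.59879004e-05]), 'ee_pos': array([0.24692105, 0.49120194, 0.20496411]), 'eef_rot': array([-3.14153430e+00,  9.88039857e-04,  1.10501135e+00]), 'force': array([-0.54818834, -0.40196792,  0.88346365]), 'moment': array([-0.06755157,  0.00110444, -0.00834556]), 'grip_width': 0.0941953916901587}
```

View pics/top0b.png

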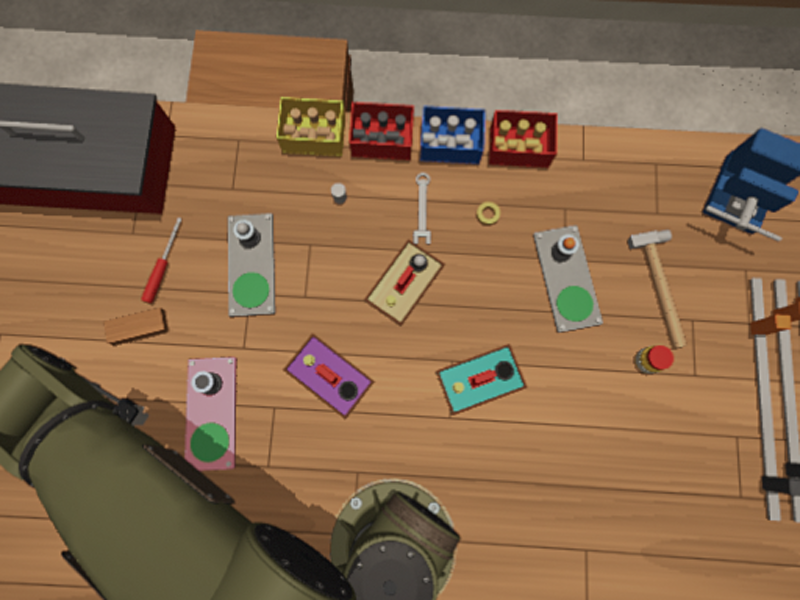

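View pics/side0b.png

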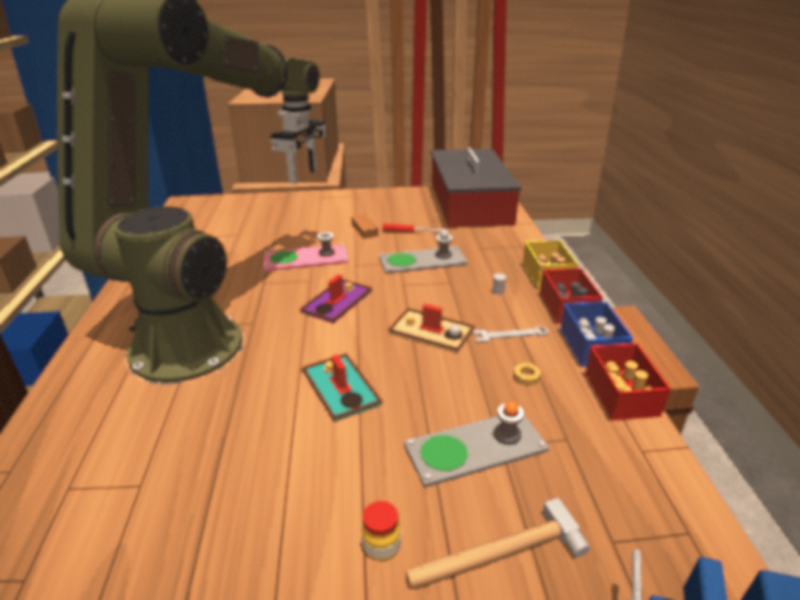

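The target tray is the plywood one at top (405,281). The purple tray (329,375) and turquoise tray (481,378) are decoys. The orange ball sits in the right grey fixture at (568,243), whose pad is at (574,303). The left grey fixture (250,265) holds a steel ball, and the pink fixture (211,412) is not meant. I'll confirm with one enlarged crop.

```bash
python3 - <<'E'
from h import *
im=cv2.imread('pics/top0.png')
a=im[145:215,225:295]; b=im[140:215,335:395]
a=cv2.resize(a,(560,560),interpolation=cv2.INTER_CUBIC)   # x8, origin 225,145
b=cv2.resize(b,(240,300),interpolation=cv2.INTER_CUBIC) # x4, origin 335,140
o=np.zeros((560,800,3),np.uint8);o[:,:560]=a;o[:300,560:]=b
cv2.imwrite('pics/crop.png',o)
E
```

```text
(no output)
```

View pics/crop.png

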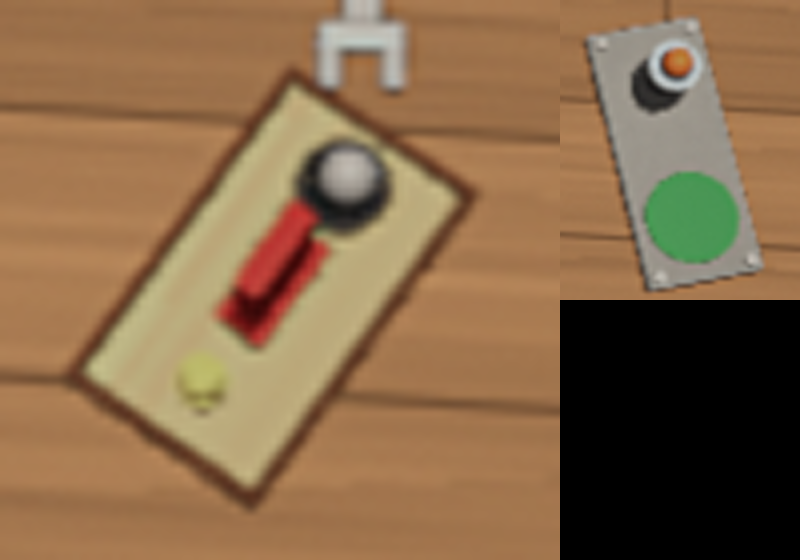

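The crop confirms it: the plywood tray has its steel ball at crop (348,172) and corners at (293,70), (478,192), (252,508) and (70,378). The orange dummy is in the right fixture's cup at (677,62), with the pad at (691,217).

```bash
python3 - <<'E'
from h import *
import pickle
c=pickle.load(open('top0.pkl','rb'))
a=lambda x,y:((x+.5)/8-.5+225,(y+.5)/8-.5+145)
b=lambda x,y:((x-560+.5)/4-.5+335,(y+.5)/4-.5+140)
C=np.array([unp(c,a(*p),.013) for p in[(293,70),(478,192),(252,508),(70,378)]])
print(C.round(4),[np.linalg.norm(C[i]-C[i-1]).round(4) for i in range(4)])
ctr=C.mean(0);d=(C[0]+C[1]-C[2]-C[3]); yaw=np.arctan2(d[1],d[0]);print('tray',ctr,yaw)
print('ball',unp(c,a(348,175),.0205),'expect',ctr[:2]+.053*np.array([np.cos(yaw),np.sin(yaw)]))
pad=unp(c,b(691,217),.014);dm=unp(c,b(677,62),.08);print('pad',pad,'dummy',dm,np.linalg.norm((pad-dm)[:2]), np.arctan2(*(dm-pad)[[1,0]]))
for n,uv in dict(wr_near=(422,240),roller=(338,188),collar=(488,212)).items():print(n,unp(c,np.array(uv)*.64,.01))
s=pickle.load(open('side0.pkl','rb'))
print('side check px(800): pad',proj(s,pad)/.64,'tray fin top',proj(s,[ctr[0],ctr[1],.068])/.64,'dummy',proj(s,dm)/.64)
E
```

```text
[[ 0.6423  0.0047  0.013 ]
 [ 0.592  -0.0784  0.013 ]
 [ 0.4478  0.0109  0.013 ]
 [ 0.4993  0.0918  0.013 ]] [np.float64(0.1675), np.float64(0.0971), np.float64(0.1696), np.float64(0.0959)]
tray [0.54534824 0.0072549  0.013     ] -0.5508233396374806
ball [ 0.59405226 -0.02169399  0.0205    ] expect [ 0.59050922 -0.02048471]
pad [ 0.51923477 -0.36436305  0.014     ] dummy [ 0.63400365 -0.33351111  0.08      ] 0.11884332942186536 0.262609810603409
wr_near [ 0.6441338  -0.02644392  0.01      ]
roller [0.75623987 0.17117252 0.01      ]
collar [ 0.71923351 -0.17203768  0.01      ]
side check px(800): pad [443.03603778 450.71140776] tray fin top [430.52406752 306.06263571] dummy [509.06063934 404.70327567]
```

Call:
play_rows(
  steps=[
    [[-0.6, 1, 0, 0, 0, 0.005, 1], [-2, 3.3, 0, 0, 0, 0.01, 1], [-4, 6.5, 0, 0, 0, 0.015, 1], [-6, 9.8, 0, 0, 0, 0.02, 1], [-8, 13.1, 0, 0, 0, 0.025, 1], [-10, 16.4, 0, 0, 0, 0.03, 1], [-12, 19.6, 0, 0, 0, 0.035, 1], [-14, 22.9, 0, 0, 0, 0.04, 1], [-16, 26.2, 0, 0, 0, 0.045, 1], [-18, 29.4, 0, 0, 0, 0.05, 1], [-20, 32.7, 0, 0, 0, 0.055, 1], [-22, 36, 0, 0, 0, 0.06, 1], [-24, 39.3, 0, 0, 0, 0.065, 1], [-26, 42.5, 0, 0, 0, 0.07, 1], [-28, 45.8, 0, 0, 0, 0.08, 1], [-29.3, 47.9, 0, 0, 0, 0.085, 1], [-29.8, 48.7, 0, 0, 0, 0.085, 1], [-29.85, 48.8, 0, 0, 0, 0.085, 1], [-29.85, 48.8, 0, 0, 0, 0.085, 1], [-29.85, 48.8, 0, 0, 0, 0.085, 1]],
  ],
  force=40,
)

```text
time_s: 1.77
ee_pos: [0.5482, 0.0063, 0.2053]
eef_rot: [-3.141, 0.001, 1.021]
force: [-0.0, -0.2, -0.4]
grip_width: 0.0937
```

Call:
play_rows(
  steps=[
    [[0, 0, 2, 0, 0, 0, 1], [0, 0, 5, 0, 0, 0, 1], [0, 0, 8, 0, 0, 0, 1], [0, 0, 10.5, 0, 0, 0, 1], [0, 0, 11.5, 0, 0, 0, 1], [0, 0, 11.5, 0, 0, 0, 1], [0, 0, 11.5, 0, 0, 0, 1]],
  ],
)

```text
time_s: 2.35
ee_pos: [0.5484, 0.0068, 0.0913]
eef_rot: [3.141, 0.001, 1.022]
force: [0.7, 0.2, 1.0]
grip_width: 0.094
```

```bash
python3 - <<'E'
from h import *
o=ctrl.get_obs();print(o['ee_pos'],o['eef_rot'])
s=cam('side','s1.png');t=cam('top','t1.png')
a=cv2.resize(s['frame'][130:240,230:320],(490,600),interpolation=cv2.INTER_CUBIC)
b=cv2.resize(t['frame'][140:220,225:295],(300,343),interpolation=cv2.INTER_CUBIC)
O=np.zeros((600,790,3),np.uint8);O[:,:490]=a;O[:343,490:]=b;cv2.imwrite('pics/c1.png',O)
E
```

```text
[0.54836648 0.00684715 0.09128995] [3.14122157e+00 6.48351626e-04 1.02194967e+00]
```

View pics/c1.png

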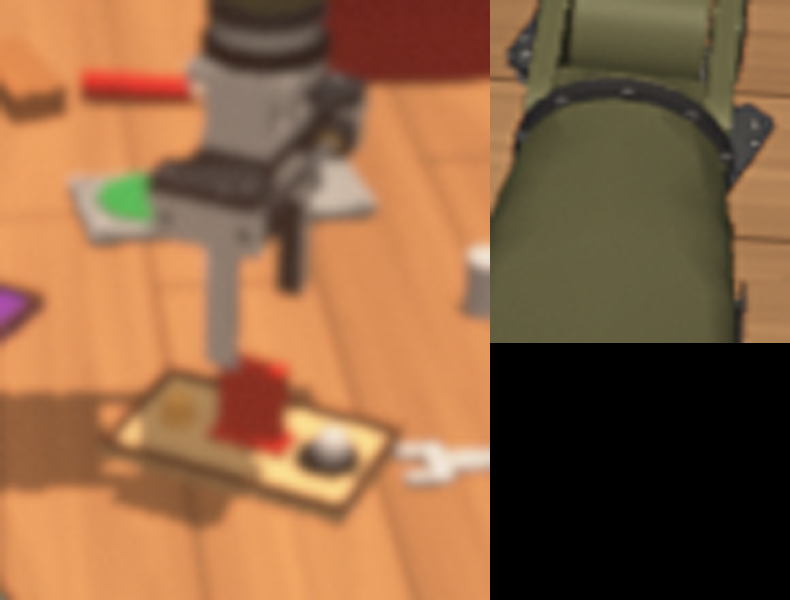

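The side crop shows the fingers straddling the fin (near tip (222,360), far tip (290,290), fin top about (250,365)) and the ball in its pocket at (335,445). I'll descend and close gently.

Call:
play_rows(
  steps=[
    [[0, 0, 1, 0, 0, 0, 1], [0, 0, 2.5, 0, 0, 0, 1], [0, 0, 4, 0, 0, 0, 1], [0, 0, 5.2, 0, 0, 0, 0.8], [0, 0, 5.8, 0, 0, 0, 0.5], [0, 0, 5.8, 0, 0, 0, 0.35], [0, 0, 5.8, 0, 0, 0, 0.3], [0, 0, 5.8, 0, 0, 0, 0.27], [0, 0, 5.8, 0, 0, 0, 0.24], [0, 0, 5.8, 0, 0, 0, 0.22], [0, 0, 5.8, 0, 0, 0, 0.2], [0, 0, 5.8, 0, 0, 0, 0.18], [0, 0, 5.8, 0, 0, 0, 0.16], [0, 0, 5.8, 0, 0, 0, 0.14], [0, 0, 5.8, 0, 0, 0, 0.1], [0, 0, 5.8, 0, 0, 0, 0], [0, 0, 5.8, 0, 0, 0, 0], [0, 0, 5.8, 0, 0, 0, 0]],
  ],
  force=40,
)

```text
time_s: 3.95
ee_pos: [0.549, 0.0065, 0.0341]
eef_rot: [3.14, -0.0, 1.021]
force: [0.2, 0.4, 0.6]
grip_width: 0.0137
```

Call:
play_rows(
  steps=[
    [[0, 0, -0.05, 0, 0, 0, 0], [0, 0, -0.15, 0, 0, 0, 0], [0, 0, -0.3, 0, 0, 0, 0], [0, 0, -0.5, 0, 0, 0, 0], [0, 0, -0.8, 0, 0, 0, 0], [0, 0, -1.1, 0, 0, 0, 0], [0, 0, -1.5, 0, 0, 0, 0], [0, 0, -1.9, 0, 0, 0, 0], [0, 0, -2.3, 0, 0, 0, 0], [0, 0, -2.7, 0, 0, 0, 0], [0, 0, -3.1, 0, 0, 0, 0], [0, 0, -3.5, 0, 0, 0, 0], [0, 0, -3.9, 0, 0, 0, 0], [0, 0, -4.3, 0, 0, 0, 0], [0, 0, -4.6, 0, 0, 0, 0], [0, 0, -4.8, 0, 0, 0, 0], [0, 0, -4.9, 0, 0, 0, 0], [0, 0, -5, 0, 0, 0, 0], [0, 0, -5, 0, 0, 0, 0]],
  ],
)

```text
time_s: 5.53
ee_pos: [0.5489, 0.0065, 0.0842]
eef_rot: [3.14, -0.0, 1.021]
force: [-0.9, 0.3, -3.8]
grip_width: 0.0135
```

```bash
python3 - <<'E'
from h import *
o=ctrl.get_obs();print(o['ee_pos'],o['force'],o['moment'])
s=cam('side','s2.png')
cv2.imwrite('pics/c2.png',cv2.resize(s['frame'][130:240,220:330],(600,600),interpolation=cv2.INTER_CUBIC))
E
```

```text
[0.54894037 0.00649779 0.08417514] [-0.93780402  0.30119503 -3.77574252] [0.01823691 0.02793019 0.02764137]
```

View pics/c2.png

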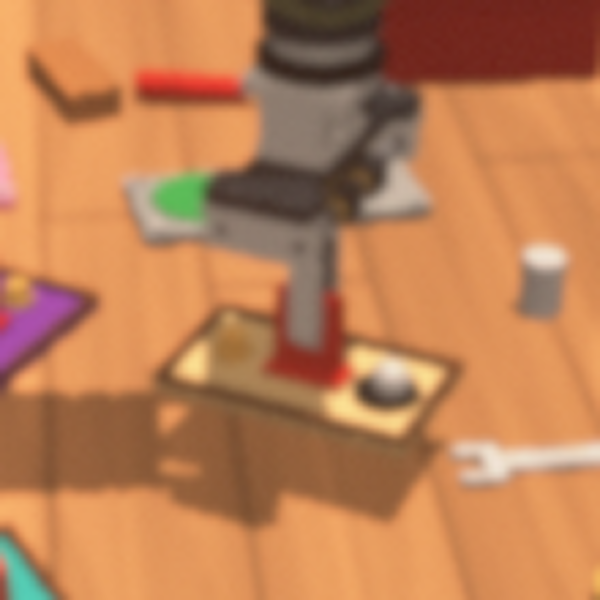

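The tray is lifted and level, with the ball in its pocket at crop (392,380), and the force reads -3.8 N. I'll raise it further, then carry it in smooth stages.

Call:
play_rows(
  steps=[
    [[0, 0, -0.02, 0, 0, 0, 0], [0, 0, -0.1, 0, 0, 0, 0], [0, 0, -0.25, 0, 0, 0, 0], [0, 0, -0.5, 0, 0, 0, 0], [0, 0, -0.85, 0, 0, 0, 0], [0, 0, -1.35, 0, 0, 0, 0], [0, 0, -1.9, 0, 0, 0, 0], [0, 0, -2.55, 0, 0, 0, 0], [0, 0, -3.2, 0, 0, 0, 0], [0, 0, -3.85, 0, 0, 0, 0], [0, 0, -4.5, 0, 0, 0, 0], [0, 0, -5.05, 0, 0, 0, 0], [0, 0, -5.55, 0, 0, 0, 0], [0, 0, -5.9, 0, 0, 0, 0], [0, 0, -6.15, 0, 0, 0, 0], [0, 0, -6.3, 0, 0, 0, 0], [0, 0, -6.4, 0, 0, 0, 0], [0, 0, -6.4, 0, 0, 0, 0], [0, 0, -6.4, 0, 0, 0, 0]],
  ],
)

```text
time_s: 7.17
ee_pos: [0.5487, 0.0065, 0.1478]
eef_rot: [3.14, 0.0, 1.022]
force: [0.7, 0.6, -3.7]
grip_width: 0.014
```

Call:
play_rows(
  steps=[
    [[-0.02, 0.01, 0, 0, 0, 0, 0], [-0.13, 0.07, 0, 0, 0, 0, 0], [-0.39, 0.2, 0, 0, 0, 0, 0], [-0.85, 0.44, 0, 0, 0, 0, 0], [-1.49, 0.78, 0, 0, 0, 0, 0], [-2.32, 1.21, 0, 0, 0, 0, 0], [-3.31, 1.72, 0, 0, 0, 0, 0], [-4.4, 2.29, 0, 0, 0, 0, 0], [-5.53, 2.88, 0, 0, 0, 0, 0], [-6.65, 3.46, 0, 0, 0, 0, 0], [-7.75, 4.03, 0, 0, 0, 0, 0], [-8.74, 4.54, 0, 0, 0, 0, 0], [-9.57, 4.97, 0, 0, 0, 0, 0], [-10.21, 5.31, 0, 0, 0, 0, 0], [-10.67, 5.55, 0, 0, 0, 0, 0], [-10.93, 5.68, 0, 0, 0, 0, 0], [-11.04, 5.74, 0, 0, 0, 0, 0], [-11.06, 5.75, 0, 0, 0, 0, 0], [-11.06, 5.75, 0, 0, 0, 0, 0], [-11.06, 5.75, 0, 0, 0, 0, 0]],
  ],
)

```text
time_s: 8.83
ee_pos: [0.5401, -0.1174, 0.1479]
eef_rot: [3.14, -0.0, 1.022]
force: [-1.0, 0.3, -3.6]
grip_width: 0.0137
```

Call:
play_rows(
  steps=[
    [[-0.02, 0.01, 0, 0, 0, 0, 0], [-0.13, 0.07, 0, 0, 0, 0, 0], [-0.39, 0.2, 0, 0, 0, 0, 0], [-0.85, 0.44, 0, 0, 0, 0, 0], [-1.49, 0.78, 0, 0, 0, 0, 0], [-2.32, 1.21, 0, 0, 0, 0, 0], [-3.31, 1.72, 0, 0, 0, 0, 0], [-4.4, 2.29, 0, 0, 0, 0, 0], [-5.53, 2.88, 0, 0, 0, 0, 0], [-6.65, 3.46, 0, 0, 0, 0, 0], [-7.75, 4.03, 0, 0, 0, 0, 0], [-8.74, 4.54, 0, 0, 0, 0, 0], [-9.57, 4.97, 0, 0, 0, 0, 0], [-10.21, 5.31, 0, 0, 0, 0, 0], [-10.67, 5.55, 0, 0, 0, 0, 0], [-10.93, 5.68, 0, 0, 0, 0, 0], [-11.04, 5.74, 0, 0, 0, 0, 0], [-11.06, 5.75, 0, 0, 0, 0, 0], [-11.06, 5.75, 0, 0, 0, 0, 0], [-11.06, 5.75, 0, 0, 0, 0, 0]],
  ],
)

```text
time_s: 10.5
ee_pos: [0.5315, -0.2414, 0.1481]
eef_rot: [3.14, -0.0, 1.022]
force: [-0.6, -0.0, -3.6]
grip_width: 0.0137
```

Call:
play_rows(
  steps=[
    [[-0.02, 0.01, 0, 0, 0, 0, 0], [-0.13, 0.07, 0, 0, 0, 0, 0], [-0.39, 0.2, 0, 0, 0, 0, 0], [-0.85, 0.44, 0, 0, 0, 0, 0], [-1.49, 0.78, 0, 0, 0, 0, 0], [-2.32, 1.21, 0, 0, 0, 0, 0], [-3.31, 1.72, 0, 0, 0, 0, 0], [-4.4, 2.29, 0, 0, 0, 0, 0], [-5.53, 2.88, 0, 0, 0, 0, 0], [-6.65, 3.46, 0, 0, 0, 0, 0], [-7.75, 4.03, 0, 0, 0, 0, 0], [-8.74, 4.54, 0, 0, 0, 0, 0], [-9.57, 4.97, 0, 0, 0, 0, 0], [-10.21, 5.31, 0, 0, 0, 0, 0], [-10.67, 5.55, 0, 0, 0, 0, 0], [-10.93, 5.68, 0, 0, 0, 0, 0], [-11.04, 5.74, 0, 0, 0, 0, 0], [-11.06, 5.75, 0, 0, 0, 0, 0], [-11.06, 5.75, 0, 0, 0, 0, 0], [-11.06, 5.75, 0, 0, 0, 0, 0]],
  ],
)

```text
time_s: 12.17
ee_pos: [0.5231, -0.3654, 0.1482]
eef_rot: [3.14, -0.0, 1.023]
force: [-0.5, 0.2, -3.8]
grip_width: 0.0139
```

```bash
python3 - <<'E'
from h import *
o=ctrl.get_obs();print(o['ee_pos'],o['force'],o['joint_vel'].round(3))
s=cam('side','s3.png')
y=-.5492;d=np.array([np.cos(y),np.sin(y)]);n=np.array([-d[1],d[0]]);ctr=o['ee_pos'][:2]-.004*d
im=cv2.resize(s['frame'][190:320,240:400],(738,600),interpolation=cv2.INTER_CUBIC);k=600/130
for a,b in[(1,1),(1,-1),(-1,-1),(-1,1)]:
    p=proj(s,[*(ctr+a*.085*d+b*.05*n),o['ee_pos'][2]-.034+.013]);cv2.circle(im,tuple(int(v) for v in (p-[240,190]+.5)*k),4,(255,0,255),1)
cv2.imwrite('pics/c3.png',im)
E
```

```text
[ 0.52305555 -0.36541777  0.14824421] [-0.54184148  0.20906251 -3.81485552] [-0.     0.001 -0.001 -0.001  0.001  0.   ]
```

View pics/c3.png

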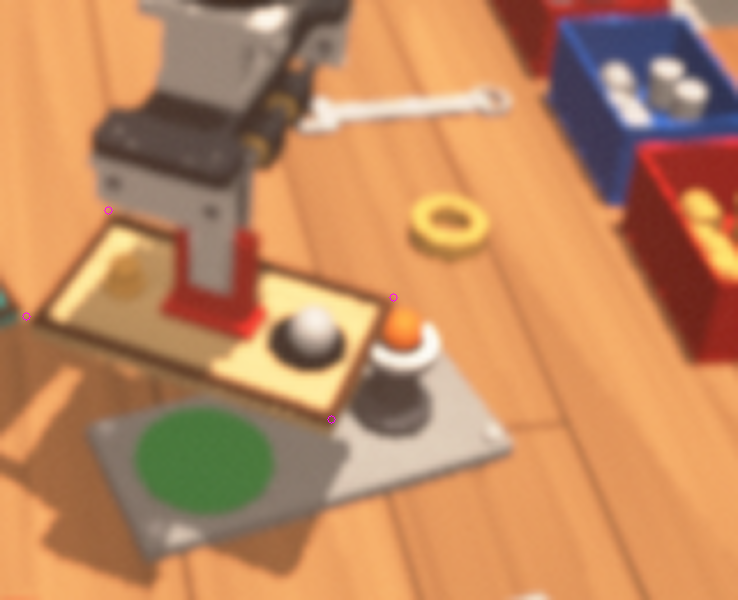

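The predicted tray corners (magenta) match the picture to a few mm. The tray is level, the ball is in its pocket at (314,330) and the dummy is still in its cup at (405,328). The arm is still, so I'll hand in.

```bash
python3 -c "
from station import ctrl
print(ctrl.hand_in())"
```

```text
the job is handed in; nothing more can be done
None
```

The plywood tray is now held level and still above the right fixture's green pad, with the steel ball in its pocket. That fixture is the one with the orange dummy ball. The job was handed in at about 12 s of the 40 s allowed, and the hand-in reports no verdict.

Last checks before handing in:
- **Position:** the tray's centre is within about 3 mm of the pad centre I measured, judging by where the gripper is holding it.
- **Height:** the underside is about 114 mm above the bench, which is 10 cm above the pad.
- **Level and grip:** the tool tilt is under 0.002 rad and the joints are at rest. The grip is set to 40 N, with the fingers closed to 13.9 mm on the 14 mm fin.
- **Picture:** the ball is in the pocket and the dummy is still in its cup. The tray corners matched their predicted places to a few millimetres. The final side crop did not show the left fixture or the far-off bystanders, so I did not check those again.

No check failed.

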